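# Clip the self-closing tweezers onto the model hull's tab

## Robot

A 6-joint arm with a two-finger parallel gripper is mounted at the origin on the work surface. World frame = base frame: x ahead of the robot, y to its left, z up, the work surface at z = 0. Lengths are in m, angles in rad, forces in N, time in s.
With the tool pointing down it reaches from about 0.35 to 0.975 m from the base axis. Payload 4.9 kg.
Tool frame: the origin (TCP) lies on the mounting face of the last link; the fingertips stand 173 mm ahead of it and the grasp point (between the pads) lies 155 mm ahead of it (tcp_to_grasp is the distance from the TCP to the grasp point, in m); z points along the fingers, y is the line along which they close (so a half turn about z gives the same grasp; the last joint's range is limited). The gripper opens to 85 mm and grips with 20 to 120 N. Pads are 22 mm wide; open, the fingers measure 114 mm over their backs; the gripper's body (76 mm by 85 mm) begins 54 mm behind the grasp point. The pads swing forward as they close: fully open they stand 13 mm farther back than shut.
Start: joints at [-0.119, 0.053, 1.613, -0, 1.476, -0.119], TCP at [0.625, 0, 0.405] pointing down, gripper open.
Joint ranges: [-3.01, 3.01], [-1.01, 2.22], [0.06, 2.58], [-1.02, 4.17], [0.09, 2.62], [-3.14, 3.14]. Speed limits (rad/s): [2.57, 2.57, 3.14, 3.14, 3.14, 3.14].

## Interface

Orientations are given as a rotation vector (axis times angle).
In Python, from station import get_obs, get_image, calibration, finish_job, tcp_to_grasp gives the robot as it stands. The module is installed in compiled form; this text tells all that it offers.
- The arm moves only by the tool arm_command, never from a script. Its argument "plan" is a list that holds one entry, the list of rows, each a list of 6 numbers: the shift along the tool's x, y, z in cm, then the turn, a rotation vector about the tool's x, y, z in rad. A call has 1 to 12 rows; each row is the pose to reach, as a shift and turn from the pose commanded when the call began, along the tool's axes at that moment; what a row does not reach only later rows make up. A row lasts 1/12 s, in which the tool goes at most 41.7 mm and 7.16 degrees, less where a joint would pass 70% of its speed; a pose out of reach is approached as far as the arm can. A call with a gripper value outside its range is refused whole. "gripper" is the closure, from -1 (fully open) to 1 (shut), set as the call begins (left out, the last holds). The fingers move at their own pace and stop on an object; "force" is the grip in N (left out, the last holds). Time passes only in rows, so rows that repeat a pose let the fingers close. It gives the time, the measured TCP pose, the force, the opening and the grip force at its end, in the units of the state.
- get_obs(): the state, without advancing time (a new reading comes with each control period).
- get_image(name): name is "scene" or "side" or "wrist"; returns (picture, depth): 384x512x3 uint8, blue, green, red; 384x512 float32, m along the optical axis (not along the pixel's ray), 0 where there is no reading.
- calibration(name): a dict with "fx", "fy", "cx", "cy" (pixels), "pose" (4x4, takes a point from camera to world coordinates). Camera axes: x right, y up, looking along -z (the intrinsics and any distortion apply to the point x, -y, -z); pixel columns grow to the right and rows downward; lengths in m; the calibration is good to about 2 mm. A picture is of the moment at which its call begins: read the wrist's pose just before it. calibration takes no time and is no camera call; for the wrist camera it gives the pose at the moment of the call.
- finish_job(): hands the job in; it is judged then, once.
The state is a dict: "t": time; "q": joint angles; "dq": joint speeds; "effort": joint torques, N m; "tool_pos": TCP position; "tool_rot": TCP orientation; "contact_force": force on the tool from outside, world axes, zero at the start; "wrist_torque": the same for the moment, N m; "opening": finger opening in m; "grip_force": force on a finger pad.
Only numpy, scipy, OpenCV 4.12 (cv2) and the standard library are available. Lean on these libraries where they do the work, as an engineer would, in place of code of your own. Each camera call takes 0.05 s, during which the arm holds its last target. There are 200 camera calls.

## Task

Clip the self-closing tweezers onto the model hull's mounting tab, so that the painter can hold the freshly primed hull by them. Squeeze the tweezers open by their grips, bring them down with the open jaws on either side of the tab, then let go so that they lie flat on the table, in line with the tab, gripping at least half its length by themselves. Do not touch the hull with the gripper or push it more than a few centimetres away, and leave the bowl and the paint pots alone.

Things in the scene. Friction and masses are not known exactly. Their poses are not given: they have to be found in the camera images.
- grip (a point): Self-closing cross-lock tweezers, steel, 187 mm long, 12 mm tall arms, 100 g, flat on the table. Point midway between their two upright grey grip plates, 12 mm above the underside; x points to the jaws, z up, jaws open along y. Plates: 46 mm long (x), 24 mm tall from the underside, 46 mm over their outer faces at rest, 29 mm fully squeezed (then parallel). Tail end 84 mm behind, jaw ends 103 mm ahead.
- jaws (a point): Point midway between the tweezers' jaws, 85 mm ahead of grip and 6 mm above the underside; axes as grip. The jaws are flat steel plates 36 mm long (18 mm either side of this point along x), 12 mm tall; shut they touch, fully squeezed they stand about 40 mm apart.
- jaw_l (a joint): Opening angle (rad) of each tweezer arm; both move alike about the tail, 62 mm behind grip. 0 shut, about 0.047 gripping the tab, 0.14 fully open against a firm stop. About 6 N on each grip plate starts the opening, 14 N holds it fully open; let go and a spring shuts them.
- hull: Plain grey plastic model hovercraft hull, 110 mm long, 76 mm wide, 39 mm high, about 180 g, loose on the table. Origin under its centre (tab not counted); x points to the nose, z up. A flat upright mounting tab sticks out of the rear end along -x, roughly towards the robot. The other grey model part, shorter, with a gun barrel, has no tab.
- tab (a point): Centre of the hull's mounting tab, 75 mm behind the hull's origin and 15 mm above the table; axes as the hull's. The tab is 40 mm long (x), 14 mm thick (y) and 30 mm tall, standing from the table up, free on both sides and above.
- bowl: Shallow white plastic bowl, 120 mm across and 50 mm high; origin under its centre. It and the tweezers lie on opposite sides of the hull, either way round. A bystander.
- pot_a: Small white paint pot with a black cap, 39 mm across, 42 mm high, to the left of the hull; origin under its centre. A bystander.
- pot_b: Small white paint pot with a white cap, 39 mm across, 42 mm high, to the right of the hull; origin under its centre. A bystander.
There are look-alikes about, which are no part of the job. Leave any brown, red or yellow look-alike of the hull alone.

How it is judged:
On the way, in this order (a step that is already met when the one before it is completed fails the run):
1. the fingers squeeze the tweezers open wider than the tab (value of joint jaw_l above 0.065 rad and contact force between the fingers and tweezers above 3 N), for 0.2 s.
2. the open jaws, still squeezed by the fingers, stand around the tab, low down (value of joint jaw_l above 0.055 rad and contact force between the fingers and tweezers above 3 N and x of tab in the frame of jaws between -0.025 and 0.025 m and y of tab in the frame of jaws between -0.02 and 0.02 m and height (world z) of jaws below 0.025 m), for 0.1 s.
At the end, for the whole second after the job is handed in: Tweezers flat on the table (0.1 rad), gripping the tab unaided with over 2 N: jaw point within 18 mm of the tab's centre along and 6 mm across, in line within 0.2 rad, arm angle 0.035 to 0.065 rad. Hull flat, at rest, within 50 mm of its start (x of tab in the frame of jaws between -0.018 and 0.018 m and y of tab in the frame of jaws between -0.006 and 0.006 m and value of joint jaw_l between 0.035 and 0.065 rad and contact force between tweezers and hull above 2 N and angle between the x axis of jaws and the x axis of hull, either way round below 0.2 rad and angle between each of jaws, hull's own z axis and vertical below 0.1 rad and height (world z) of jaws below 0.012 m and height (world z) of grip below 0.018 m and distance of hull from where it was at the start of the episode below 0.05 m and linear speed of hull below 0.02 m/s); the robot touches nothing.
It fails at once if the gripper touches the hull (contact force between the fingers and hull above 1 N).
It fails at once if the bowl is pushed more than 30 mm (distance of bowl from where it was at the start of the episode above 0.03 m).
It fails at once if a paint pot is pushed more than 30 mm or knocked over (distance of any of pot_a, pot_b from where it was at the start of the episode above 0.03 m or angle between any of pot_a, pot_b's own z axis and vertical above 0.5 rad).
It also fails if it takes over 38 s, if anything falls off the work surface, if the arm or the gripper's body presses on something with over 40 N, if the wrist force passes 120 N, or if a joint passes its speed limit or range.

## Working session

There is one attempt and no reset: what is moved stays moved. The work goes in short steps, Python scripts to look and compute and a tool call to move; the robot and the scene stay as the last step left them, time stands still between calls to the robot, and variables do not carry over. Pictures are saved under pics/ and viewed, at most 10 in all, crops included, and the job is handed in when it is done.

Besides the shell and the picture viewer there is one more tool, called after ">>>" as a command line: name --argument value ..., lists and objects as JSON in quotes. arm_command: Moves the arm, as the interface text tells. Its arguments: {"type":"object","properties":{"plan":{"type":"array"},"gripper":{"type":"number"},"force":{"type":"number"}},"required":["plan"]}

```bash
mkdir -p pics
cat > h.py <<'E'
import numpy as np, cv2
from station import get_obs,get_image,calibration,finish_job,tcp_to_grasp
from scipy.spatial.transform import Rotation as R
def cloud(name):
    c=calibration(name); im,d=get_image(name)
    v,u=np.mgrid[0:384,0:512]
    p=np.stack([(u-c['cx'])/c['fx']*d,-(v-c['cy'])/c['fy']*d,-d],-1)
    P=c['pose']; w=p@P[:3,:3].T+P[:3,3]
    w[d<=0]=np.nan
    return im,d,w
E
python3 - <<'E'
from h import *
ims=[]
for n in('scene','side','wrist'):
    im,d,w=cloud(n); np.savez(f'{n}.npz',im=im,w=w); ims.append(im)
    c=calibration(n); print(n,{k:c[k] for k in c if k!='pose'},np.round(c['pose'],3).tolist())
ims.append(np.zeros_like(ims[0]))
a=np.vstack([np.hstack(ims[:2]),np.hstack(ims[2:])])
cv2.imwrite('pics/a.png',cv2.resize(a,(800,600)))
print(get_obs(),tcp_to_grasp)
E
```

```text
scene {'fx': 492.4662617365882, 'fy': 492.4662617365882, 'cx': 258.67578532954883, 'cy': 196.51314977944622} [[0.801, -0.367, 0.472, 1.171], [0.598, 0.5, -0.626, -0.925], [-0.006, 0.784, 0.62, 0.969], [0.0, 0.0, 0.0, 1.0]]
side {'fx': 435.0788820498059, 'fy': 435.0788820498059, 'cx': 252.31262897423346, 'cy': 196.2795164868449} [[0.845, 0.424, -0.326, 0.06], [-0.535, 0.666, -0.52, -0.709], [-0.003, 0.614, 0.79, 1.098], [0.0, 0.0, 0.0, 1.0]]
wrist {'fx': 288.48650415534905, 'fy': 288.48650415534905, 'cx': 257.7915866176592, 'cy': 190.39632572147713} [[1.0, -0.0, 0.002, 0.625], [-0.0, 0.949, 0.315, 0.082], [-0.002, -0.315, 0.949, 0.373], [0.0, 0.0, 0.0, 1.0]]
{'t': 0.15, 'q': array([-1.18994111e-01,  5.32437483e-02,  1.61400294e+00, -3.87047557e-07,
        1.47602661e+00, -1.19002745e-01]), 'dq': array([ 0.00218643, -0.0006868 , -0.00529463,  0.00069258, -0.00147693,
        0.00039499]), 'effort': array([ 5.10442842e-04, -3.94241810e+01, -3.70721948e+01, -1.15854355e-04,
        4.61802789e-03,  5.00508997e-05]), 'tool_pos': array([6.24785115e-01, 2.97470393e-05, 4.03706770e-01]), 'tool_rot': array([-2.22049757e+00, -2.22051683e+00,  1.63169464e-03]), 'contact_force': array([-0.22755498, -0.34402628, -0.2387028 ]), 'wrist_torque': array([ 0.00892566, -0.00802562, -0.02670738]), 'grip_force': 0.0, 'opening': 0.08551319566026626} 0.1547
```

View pics/a.png

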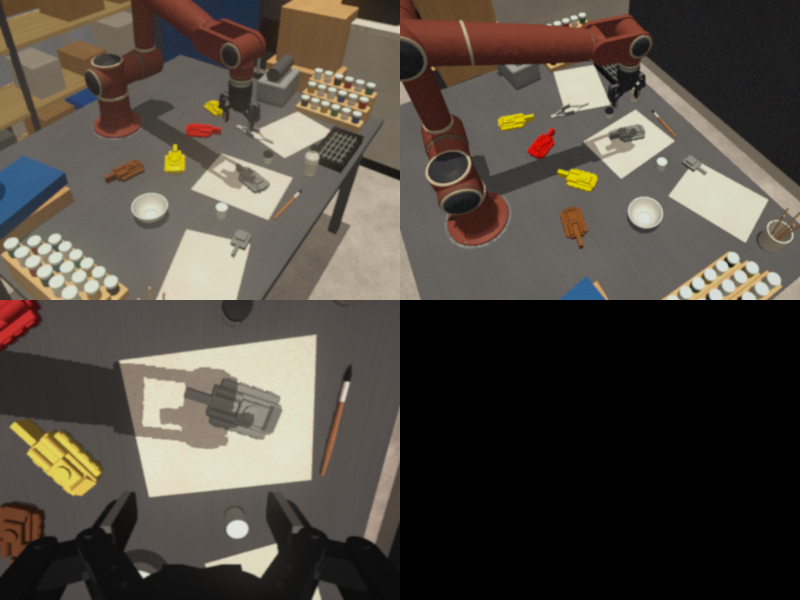

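The montage shows the grey hull with a tab pointing at the robot, in the wrist view at about (301,138) with the tab near (250,122). The shorter grey part, with a gun barrel and no tab, is in the scene view at about (306,307). The brown, red and yellow hulls are look-alikes. The tweezers are in the scene view at about (326,173) and in the side view at about (220,138). I'll confirm hull and tweezers in one enlarged crop and measure them.

Run:
```python
from h import *
S=np.load('scene.npz');D=np.load('side.npz');W=np.load('wrist.npz')
f=lambda im,x,y,w,h:cv2.resize(im[y:y+h,x:x+w],(400,300),interpolation=cv2.INTER_CUBIC)
a=np.vstack([np.hstack([f(S['im'],270,130,120,90),f(D['im'],170,95,120,90)]),np.hstack([f(W['im'],210,80,180,135),f(D['im'],260,140,100,75)])])
cv2.imwrite('pics/b.png',a)
# depth-based height points
for n,Q in(('scene',S),('side',D),('wrist',W)):
    w=Q['w']; z=w[...,2]
    print(n,'table z',np.nanmedian(z[(abs(z)<.02)]))
# hull: points above z .01 near, wrist
w=W['w'];hsv=cv2.cvtColor(W['im'],cv2.COLOR_BGR2HSV)
m=(w[...,2]>.012)&(w[...,2]<.06)&(hsv[...,1]<70)
nl,lab,st,ce=cv2.connectedComponentsWithStats(m.astype(np.uint8))
for i in range(1,nl):
    if st[i,4]>150: 
        p=w[lab==i]; print('wrist',st[i],p.mean(0).round(3),p.min(0).round(3),p.max(0).round(3))
for n,Q in(('scene',S),('side',D)):
    w=Q['w']; m=(w[...,2]>.006)&(w[...,2]<.06)&(w[...,0]>.3)&(w[...,0]<1)&(abs(w[...,1])<.6)
    nl,lab,st,ce=cv2.connectedComponentsWithStats(m.astype(np.uint8))
    for i in range(1,nl):
        if st[i,4]>40:
            p=w[lab==i]; print(n,st[i],p.mean(0).round(3),p.min(0).round(3),p.max(0).round(3),Q['im'][lab==i].mean(0).round())
```

```text
scene table z 0.0007706738743702979
side table z -0.0007271007933695728
wrist table z 0.00036607616169764823
wrist [284   0  40  31 979] [0.669 0.16  0.04 ] [0.652 0.148 0.012] [0.69  0.171 0.045]
wrist [ 235  100  127   79 5831] [0.684 0.032 0.025] [ 0.598 -0.02   0.012] [0.75  0.076 0.042]
wrist [288 269  30  36 807] [ 0.686 -0.171  0.037] [ 0.668 -0.195  0.012] [ 0.706 -0.156  0.044]
wrist [170 336  32  16 296] [ 0.516 -0.27   0.036] [ 0.491 -0.289  0.012] [ 0.537 -0.26   0.051]
scene [328 115  39  20 396] [0.467 0.554 0.038] [0.392 0.535 0.011] [0.531 0.596 0.06 ] [73. 81. 84.]
scene [ 378  128   85   41 1199] [0.747 0.58  0.031] [0.589 0.563 0.006] [0.892 0.6   0.06 ] [ 82. 117. 140.]
scene [272 137  13  12 102] [0.321 0.322 0.02 ] [0.3   0.302 0.006] [0.341 0.348 0.037] [ 19. 146. 168.]
scene [238 157  46  19 574] [0.355 0.161 0.023] [0.3   0.108 0.006] [0.421 0.243 0.044] [ 37.  48. 167.]
scene [301 160  26  18 121] [0.5   0.277 0.014] [0.443 0.258 0.006] [0.555 0.307 0.027] [105. 116. 123.]
scene [ 386  161   80   65 1999] [0.864 0.363 0.023] [0.798 0.169 0.006] [0.93  0.514 
[... 2363 characters left out ...]
34] [114. 125. 127.]
side [328 202  14  17 179] [ 0.682 -0.184  0.033] [ 0.667 -0.2    0.006] [ 0.705 -0.162  0.047] [165. 177. 175.]
side [202 217  51  29 920] [ 0.381 -0.069  0.023] [ 0.326 -0.128  0.006] [0.447 0.01  0.043] [  2. 183. 199.]
side [ 292  252   45   41 1185] [ 0.507 -0.314  0.028] [ 0.438 -0.381  0.006] [ 0.558 -0.263  0.054] [177. 195. 197.]
side [221 264  19  30 144] [ 0.308 -0.198  0.016] [ 0.3   -0.254  0.008] [ 0.322 -0.155  0.033] [ 43.  83. 134.]
side [471 289   9   9  46] [ 0.818 -0.595  0.041] [ 0.803 -0.599  0.017] [ 0.826 -0.588  0.059] [102. 118. 128.]
side [336 322  87  62 498] [ 0.503 -0.582  0.033] [ 0.372 -0.6    0.023] [ 0.649 -0.574  0.06 ] [115. 158. 182.]
```

View pics/b.png

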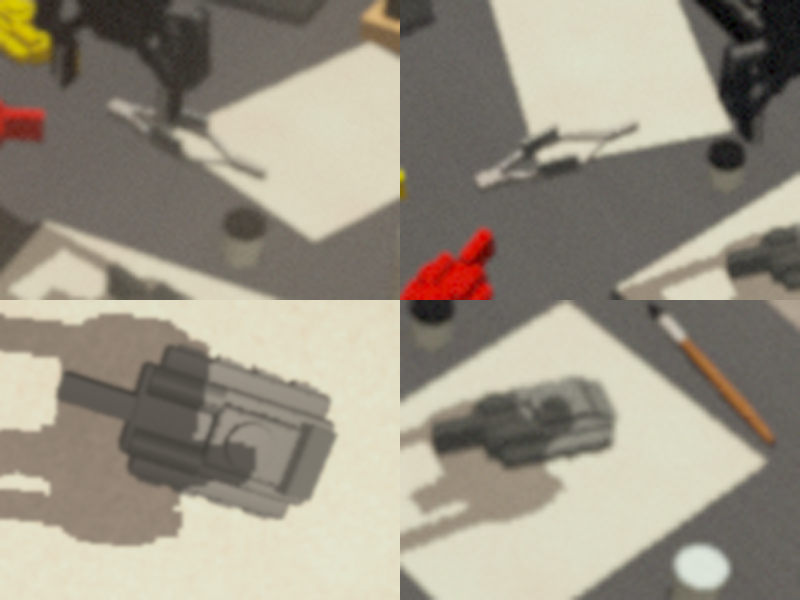

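The crop confirms the targets. The hull is the neutral grey one with a flat tab to the left (wrist about (240,120)). The tweezers have two dark grip plates, the tail towards the robot, and the jaws at +x (scene about (322,165)). I'll bring the wrist camera over the tweezers, jaws ahead.

>>> arm_command --plan '[[[28.7,-8.5,7,0,0,1.5],[28.7,-8.5,7,0,0,1.5],[28.7,-8.5,7,0,0,1.5],[28.7,-8.5,7,0,0,1.5],[28.7,-8.5,7,0,0,1.5],[28.7,-8.5,7,0,0,1.5],[28.7,-8.5,7,0,0,1.5],[28.7,-8.5,7,0,0,1.5],[28.7,-8.5,7,0,0,1.5],[28.7,-8.5,7,0,0,1.5],[28.7,-8.5,7,0,0,1.5],[28.7,-8.5,7,0,0,1.5]]]' --gripper -1

```text
t: 1.15
tool_pos: [0.5396, 0.2874, 0.3341]
tool_rot: [3.137, 0.157, -0.002]
contact_force: [0.1, 0.2, -0.3]
opening: 0.0857
grip_force: 0.0
```

>>> arm_command --plan '[[[0,0,0,0,0,0],[0,0,0,0,0,0],[0,0,0,0,0,0]]]'

```text
t: 1.4
tool_pos: [0.5399, 0.2869, 0.3345]
tool_rot: [3.137, 0.169, -0.001]
contact_force: [-0.9, 0.8, -0.1]
opening: 0.0853
grip_force: 0.0
```

Run:
```python
from h import *
im,d,w=cloud('wrist'); np.savez('w2.npz',im=im,w=w)
o=get_obs(); print(o['t'],o['tool_pos'],R.from_rotvec(o['tool_rot']).as_matrix().round(3).tolist(),o['contact_force'])
cv2.imwrite('pics/c.png',cv2.resize(im,(800,600)))
z=w[...,2]
m=(z>.005)&(z<.03)
nl,lab,st,ce=cv2.connectedComponentsWithStats(cv2.dilate(m.astype(np.uint8),np.ones((3,3))))
for i in range(1,nl):
    if st[i,4]>100:
        p=w[(lab==i)&m]; print(st[i],p.mean(0).round(3),p.min(0).round(3),p.max(0).round(3))
# hull analysis from first wrist picture: axis by min-area rect of top and tab
W=np.load('wrist.npz');p=W['w'][95:185,225:370].reshape(-1,3)
p=p[(p[:,2]>.01)&(p[:,2]<.05)]
t=p[p[:,0]<.635]; print('tab',len(t),t.mean(0),t.min(0),t.max(0)); 
# tab top
tt=t[(t[:,2]>.025)&(t[:,2]<.035)]; print(len(tt)); print(cv2.minAreaRect(tt[:,:2].astype(np.float32)*1000))
print(cv2.minAreaRect(p[p[:,0]>.645][:,:2].astype(np.float32)*1000))
```

```text
1.45 [0.53996092 0.28690863 0.33451642] [[0.994, 0.107, -0.0], [0.107, -0.994, -0.0], [-0.0, 0.0, -1.0]] [0.14447692 0.79758194 0.5741107 ]
[379  32  27  45 591] [0.666 0.182 0.017] [0.653 0.164 0.005] [0.687 0.186 0.03 ]
[ 480   39   32  112 2004] [0.64  0.064 0.015] [0.598 0.05  0.005] [0.694 0.078 0.03 ]
[ 231   82   54  174 2640] [0.537 0.289 0.014] [0.446 0.263 0.005] [0.633 0.315 0.026]
[   0  189   24   93 1006] [0.44  0.55  0.022] [0.395 0.544 0.012] [0.497 0.558 0.03 ]
[ 294  276   64   73 2593] [0.374 0.189 0.02 ] [0.324 0.147 0.005] [0.421 0.221 0.03 ]
[ 162  293   62   64 1938] [0.342 0.347 0.02 ] [0.3   0.311 0.005] [0.382 0.386 0.03 ]
[478 295  34  42 905] [ 0.399 -0.025  0.016] [ 0.38  -0.041  0.005] [ 0.419 -0.008  0.03 ]
tab 470 [0.61842579 0.04883647 0.02848442] [0.59825892 0.01903798 0.01054044] [0.63479845 0.06231764 0.0319146 ]
404
((617.75830078125, 50.11497497558594), (14.199570655822754, 39.15668487548828), 72.71075439453125)
((691.844482421875, 27.23685073852539), (77.97008514404297, 112.50440216064453), 72.84498596191406)
```

View pics/c.png

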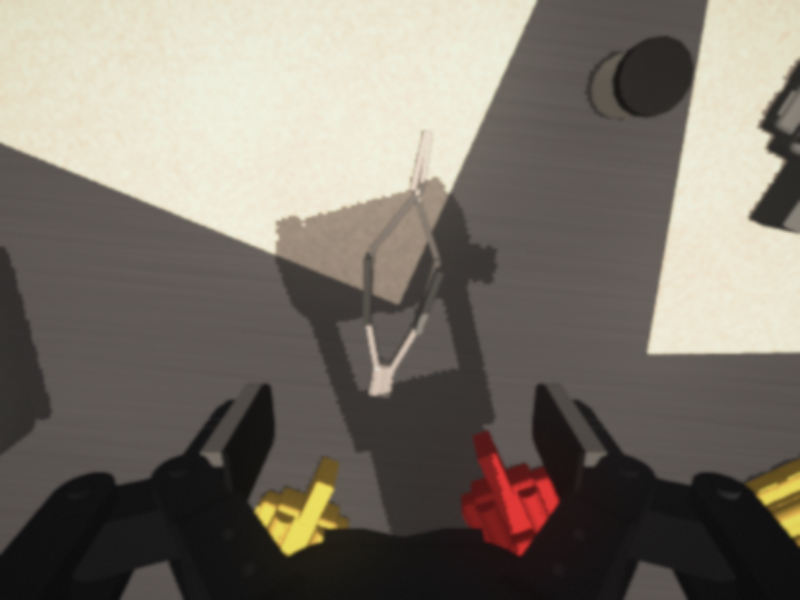

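The wrist view shows the tweezers: tail at (380,390), jaw tip at (427,132), and grip plates at about (368,290) and (428,300). Next I compute their axis and grip point.

```bash
cat >> h.py <<'E'
def tweez(w,lo=(.42,.24),hi=(.66,.34)):
    p=w.reshape(-1,3); p=p[(p[:,0]>lo[0])&(p[:,0]<hi[0])&(p[:,1]>lo[1])&(p[:,1]<hi[1])]
    pl=p[(p[:,2]>.017)&(p[:,2]<.03)]; ar=p[(p[:,2]>.006)&(p[:,2]<.03)]
    return pl,ar
def rep(o,name,pt):
    T=R.from_rotvec(o['tool_rot']).as_matrix(); print(name,'in tool cm',(T.T@(np.array(pt)-o['tool_pos'])*100).round(2))
E
python3 - <<'E'
from h import *
w=np.load('w2.npz')['w']; pl,ar=tweez(w)
r=cv2.minAreaRect(pl[:,:2].astype(np.float32)*1000); print('plates',len(pl),r)
print('all',cv2.minAreaRect(ar[:,:2].astype(np.float32)*1000))
for lo,hi in((0,.289),(.289,1)):
    q=pl[(pl[:,1]>lo)&(pl[:,1]<hi)]; print(len(q),q.mean(0),q.min(0),q.max(0))
a=ar[:,:2]; t=a[a[:,0]<.452].mean(0); j=a[a[:,0]>.61].mean(0); print('tail',t,'jaw',j,'yaw',np.arctan2(*(j-t)[::-1]))
o=get_obs();u=(j-t)/np.linalg.norm(j-t); 
s=a@u; print('extent',s.max()-s.min()); 
for g in (np.array([*r[0]])/1000,):
    print(g); rep(o,'grip',[*g,.012])
T=R.from_rotvec(o['tool_rot']).as_matrix(); print('tool yaw',np.arctan2(T[1,0],T[0,0]))
E
```

```text
plates 484 ((527.7736206054688, 290.27398681640625), (51.99161148071289, 45.922264099121094), 86.08719635009766)
all ((539.4291381835938, 287.98895263671875), (185.77024841308594, 51.49995803833008), 4.6160688400268555)
248 [0.52764482 0.2699555  0.02322556] [0.50357023 0.26287784 0.01705482] [0.54919335 0.27645723 0.02578376]
236 [0.53131328 0.31083172 0.02357573] [0.50632951 0.30703815 0.0172331 ] [0.55234503 0.31473928 0.02563366]
tail [0.4496328  0.29507141] jaw [0.62106969 0.28363857] yaw -0.06658973839131213
extent 0.18700762768229529
[0.52777362 0.29027399]
grip in tool cm [-1.17 -0.47 32.25]
tool yaw 0.10707425389238318
```

>>> arm_command --plan '[[[-0.6,-0.2,2,0,0,0.1],[-1.06,-0.43,4,0,0,0.174],[-1.06,-0.43,6.5,0,0,0.174],[-1.06,-0.43,9,0,0,0.174],[-1.06,-0.43,11,0,0,0.174],[-1.06,-0.43,13,0,0,0.174],[-1.06,-0.43,14.5,0,0,0.174],[-1.06,-0.43,15.5,0,0,0.174],[-1.06,-0.43,16,0,0,0.174],[-1.06,-0.43,16,0,0,0.174],[-1.06,-0.43,16,0,0,0.174]]]'

```text
t: 2.37
tool_pos: [0.5294, 0.2903, 0.1753]
tool_rot: [-3.139, 0.108, -0.001]
contact_force: [0.4, 0.8, -0.5]
opening: 0.0855
grip_force: 0.0
```

Run:
```python
from h import *
o=get_obs(); print(o['t'],o['tool_pos'],o['contact_force'],o['opening'])
im,d,w=cloud('wrist'); np.savez('w3.npz',im=im,w=w)
cv2.imwrite('pics/d.png',im)
pl,ar=tweez(w)
for lo,hi in((0,.290),(.290,1)):
    q=pl[(pl[:,1]>lo)&(pl[:,1]<hi)]; print(len(q),q.mean(0),q.min(0),q.max(0))
a=ar[:,:2];j=a[a[:,0]>.61]; print('jaw',len(j),j.mean(0) if len(j) else 0)
T=R.from_rotvec(o['tool_rot']).as_matrix(); print('tool yaw',np.arctan2(T[1,0],T[0,0]))
```

```text
2.3667 [0.52936824 0.29028942 0.17534794] [ 0.44044078  0.79318857 -0.4749869 ] 0.0854717410323884
1635 [0.52955149 0.26261932 0.02333404] [0.50365389 0.24109345 0.01701754] [0.5495125  0.27673419 0.0299674 ]
1610 [0.53338034 0.31814834 0.02341458] [0.50604937 0.30669726 0.01701981] [0.55283673 0.33997972 0.02999882]
jaw 961 [0.62112452 0.2834329 ]
tool yaw -0.06846054842777308
```

View pics/d.png

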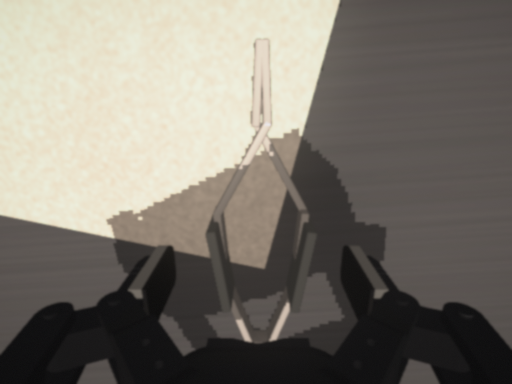

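The plates at (218,268) and (302,268) sit centred between the fingers, with the jaws ahead at (262,80). I'll squeeze.

>>> arm_command --plan '[[[0,0,0,0,0,0],[0,0,0,0,0,0],[0,0,0,0,0,0],[0,0,0,0,0,0],[0,0,0,0,0,0],[0,0,0,0,0,0],[0,0,0,0,0,0],[0,0,0,0,0,0],[0,0,0,0,0,0],[0,0,0,0,0,0],[0,0,0,0,0,0],[0,0,0,0,0,0]]]' --gripper 1 --force 35

```text
t: 3.42
tool_pos: [0.5311, 0.2905, 0.1785]
tool_rot: [-3.139, 0.107, -0.01]
contact_force: [0.8, -3.0, 10.5]
opening: 0.0275
grip_force: 36.8
```

>>> arm_command --plan '[[[0,0,-0.5,0,0,0],[0,0,-1.5,0,0,0],[0,0,-3,0,0,0],[0,0,-4.5,0,0,0],[0,0,-6,0,0,0],[0,0,-6.5,0,0,0],[0,0,-6.5,0,0,0],[0,0,-6.5,0,0,0]]]'

```text
t: 4.08
tool_pos: [0.5287, 0.2901, 0.2395]
tool_rot: [3.14, -0.108, -0.0]
contact_force: [-0.2, 0.2, -1.1]
opening: 0.0272
grip_force: 35.2
```

Run:
```python
from h import *
o=get_obs(); print(o['t'],o['tool_pos'],o['contact_force'],o['opening'],o['grip_force'])
im,d,w=cloud('wrist'); np.savez('w4.npz',im=im,w=w)
cv2.imwrite('pics/e.png',im)
```

```text
4.0833 [0.52874749 0.29012906 0.23953277] [-0.18668416  0.21983483 -1.06441567] 0.027200071123843338 35.16236364841461
```

View pics/e.png

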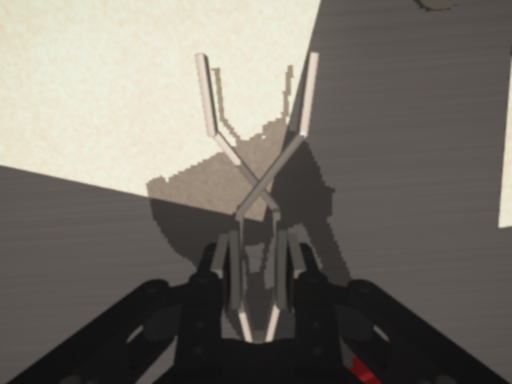

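The tweezers are lifted and fully open: jaws at (206,95) and (310,95). I'll measure the jaw pose in the hand and the tab in the tool frame.

Run:
```python
from h import *
w=np.load('w4.npz')['w']; o=get_obs(); T=R.from_rotvec(o['tool_rot']).as_matrix()
t=(w-o['tool_pos'])@T   # tool coords
z=w[...,2]
v,u=np.mgrid[0:384,0:512]
for n,s in(('L',(v>50)&(v<140)&(u>190)&(u<220)),('R',(v>50)&(v<140)&(u>298)&(u<322)),('plL',(v>235)&(v<300)&(u>228)&(u<246)),('plR',(v>235)&(v<300)&(u>270)&(u<288)),('tail',(v>310)&(v<340)&(u>240)&(u<280))):
    q=t[s&(z>.03)&(z<.1)]*100
    top=q[q[:,2]<np.percentile(q[:,2],60)]
    print(n,len(q),'mean',q.mean(0).round(2),'min',q.min(0).round(2),'max',q.max(0).round(2))
    if n in'LR':
        i=np.argsort(q[:,0]); k=len(i)//4
        print('  rear',q[i[:k]].mean(0).round(2),'front',q[i[-k:]].mean(0).round(2), 'top z by x', [round(float(q[abs(q[:,0]-x)<.4][:,2].min()),2) for x in (7,8,9,10)])
print(o['tool_pos'],np.arctan2(T[1,0],T[0,0]),T.round(4).tolist())
```

```text
L 1049 mean [ 8.15 -2.41 16.74] min [ 6.14 -2.84 16.4 ] max [ 9.92 -1.99 17.77]
  rear [ 6.74 -2.26 16.79] front [ 9.5  -2.55 16.73] top z by x [16.4, 16.4, 16.43, 16.41]
R 985 mean [ 8.26  2.1  16.69] min [ 6.23  1.8  16.32] max [ 9.96  2.49 17.74]
  rear [ 6.89  1.99 16.6 ] front [ 9.55  2.2  16.71] top z by x [16.38, 16.4, 16.32, 16.36]
plL 868 mean [-0.16 -1.23 15.62] min [-3.65 -1.55 14.5 ] max [ 1.85 -0.89 17.74]
plR 914 mean [-0.08  1.01 15.53] min [-3.61  0.69 14.  ] max [ 1.84  1.42 17.63]
tail 671 mean [-4.97 -0.07 16.83] min [-6.11 -1.1  16.42] max [-3.57  1.05 17.73]
[0.52848717 0.29002271 0.23873027] -0.06872941572557241 [[0.9976, -0.0687, -0.0016], [-0.0687, -0.9976, -0.0006], [-0.0015, 0.0007, -1.0]]
```

>>> arm_command --plan '[[[0.1,1,0,0,0,0.01],[0.4,3,0,0,0,0.03],[0.7,5.5,0,0,0,0.06],[1,8,0,0,0,0.09],[1.3,10.5,0,0,0,0.12],[1.6,13,0,0,0,0.15],[1.9,15.5,0,0,0,0.18],[2.2,18,0,0,0,0.2],[2.4,20,0,0,0,0.22],[2.55,21.2,0,0,0,0.236],[2.6,21.6,0,0,0,0.236],[2.6,21.6,0,0,0,0.236]]]'

```text
t: 5.13
tool_pos: [0.5399, 0.0721, 0.2391]
tool_rot: [-3.105, 0.479, 0.002]
contact_force: [0.0, -0.2, -2.1]
opening: 0.0274
grip_force: 35.2
```

>>> arm_command --plan '[[[0,0,0,0,0,0],[0,0,0,0,0,0],[0,0,0,0,0,0]]]'

```text
t: 5.38
tool_pos: [0.54, 0.0738, 0.2396]
tool_rot: [-3.105, 0.475, 0.0]
contact_force: [-0.3, -0.4, -0.8]
opening: 0.0272
grip_force: 35.2
```

Run:
```python
from h import *
o=get_obs(); print(o['t'],o['tool_pos'],o['contact_force'],o['opening'],o['grip_force'])
im,d,w=cloud('wrist'); np.savez('w5.npz',im=im,w=w)
cv2.imwrite('pics/f.png',im)
T=R.from_rotvec(o['tool_rot']).as_matrix(); print('yaw',np.arctan2(T[1,0],T[0,0]))
t=(w-o['tool_pos'])@T; z=w[...,2]
v,u=np.mgrid[0:384,0:512]
q=t[(z>.024)&(z<.034)&(t[...,1]>-.03)&(t[...,1]<.03)&(t[...,0]>.04)&(t[...,0]<.13)]*100
print('tabtop',len(q),q.mean(0),cv2.minAreaRect(q[:,:2].astype(np.float32)))
for n,s in(('L',(v>50)&(v<140)&(u>190)&(u<220)),('R',(v>50)&(v<140)&(u>298)&(u<322))):
    p=t[s&(z>.045)&(z<.1)]*100; print(n,len(p),p.mean(0),p.min(0),p.max(0))
```

```text
5.3833 [0.53998386 0.073789   0.23959371] [-0.32332215 -0.3803456  -0.81079646] 0.027188984265041533 35.17835319042206
yaw -0.30342779402273967
tabtop 4493 [10.45551094 -0.1178365  20.93279456] ((9.594873428344727, -0.11849021911621094), (6.796833515167236, 4.981073379516602), 0.14671429991722107)
L 1052 [ 8.08520412 -2.40497906 16.82582914] [ 6.07559947 -2.84666641 16.4317209 ] [ 9.85813886 -1.98373885 17.82479625]
R 980 [ 8.19315721  2.10526639 16.77072749] [ 6.16391944  1.81423253 16.41950236] [ 9.8884936   2.49693893 17.84942472]
```

View pics/f.png

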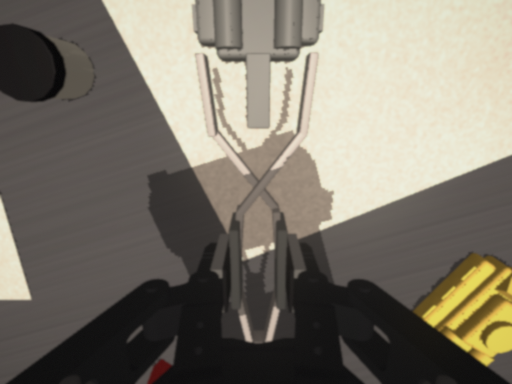

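The tab at (258,95) lies between the open jaws at (206,95) and (311,95), nicely in line. I'll take exact numbers from the same picture.

Run:
```python
from h import *
w=np.load('w5.npz')['w'];o=get_obs();T=R.from_rotvec(o['tool_rot']).as_matrix()
t=(w-o['tool_pos'])@T*100; z=w[...,2]
q=t[(z>.026)&(z<.034)&(abs(t[...,1]+.12)<.95)&(t[...,0]>4)&(t[...,0]<9.8)]
print(len(q),q.min(0),q.max(0)); print(cv2.minAreaRect(q[:,:2].astype(np.float32)),cv2.fitLine(q[:,:2].astype(np.float32),cv2.DIST_L2,0,.01,.01).ravel())
for x in np.arange(5.5,11.5,.25):
    a=t[(z>.02)&(abs(t[...,1]+.12)<.4)&(abs(t[...,0]-x)<.12)]
    print(round(x,2),len(a),a[:,2].mean().round(2) if len(a) else '')
```

```text
1515 [ 6.18904371 -0.80765892 20.74167248] [ 9.79961423  0.58150658 21.20691604]
((7.997702598571777, -0.12338399887084961), (1.3765394687652588, 3.6119930744171143), 89.31473541259766) [ 0.9999608  -0.00885723  8.075134   -0.11114112]
5.5 0 
5.75 0 
6.0 0 
6.25 33 20.99
6.5 56 20.94
6.75 58 20.94
7.0 56 20.94
7.25 56 20.96
7.5 59 20.95
7.75 56 20.95
8.0 68 20.95
8.25 56 20.95
8.5 70 20.94
8.75 56 20.95
9.0 69 20.95
9.25 64 20.96
9.5 57 20.95
9.75 70 20.95
10.0 70 20.97
10.25 66 20.94
10.5 33 21.71
10.75 61 21.76
11.0 65 21.77
11.25 67 21.75
```

>>> arm_command --plan '[[[-0.15,0.03,1,0,0,0],[-0.15,0.03,2,0,0,0],[-0.15,0.03,3,0,0,0],[-0.15,0.03,4,0,0,0],[-0.15,0.03,4.8,0,0,0],[-0.15,0.03,5.4,0,0,0],[-0.15,0.03,5.8,0,0,0],[-0.15,0.03,6,0,0,0],[-0.15,0.03,6.1,0,0,0],[-0.15,0.03,6.1,0,0,0],[-0.15,0.03,6.1,0,0,0],[-0.15,0.03,6.1,0,0,0]]]'

```text
t: 6.43
tool_pos: [0.5389, 0.073, 0.1793]
tool_rot: [-3.105, 0.477, -0.002]
contact_force: [-0.0, 0.8, -0.7]
opening: 0.0277
grip_force: 35.2
```

Run:
```python
from h import *
o=get_obs(); print(o['t'],o['tool_pos'],o['contact_force'],o['opening'],o['grip_force'])
im,d,w=cloud('wrist'); np.savez('w6.npz',im=im,w=w)
cv2.imwrite('pics/g.png',im)
v,u=np.mgrid[0:384,0:512]
for n,s in(('L',(v>50)&(v<140)&(u>190)&(u<220)),('R',(v>50)&(v<140)&(u>298)&(u<322))):
    p=w[s&(w[...,2]>.006)&(w[...,2]<.03)]; print(n,len(p),np.percentile(p[:,2],80))
```

```text
6.4333 [0.53886525 0.07303203 0.17926669] [-0.04558868  0.79508346 -0.6583117 ] 0.02769495124293787 35.17617702484131
L 946 0.013319855755351523
R 910 0.013334385784773667
```

View pics/g.png

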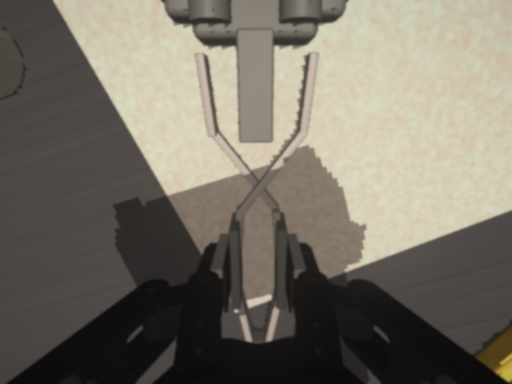

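The jaws at (206,95) and (311,95) stand round the tab at (255,85), with the jaw tops about 13 mm high, so they are nearly on the table. I'll release gently, then fully.

>>> arm_command --plan '[[[0,0,0.05,0,0,0],[0,0,0.05,0,0,0],[0,0,0.05,0,0,0],[0,0,0.05,0,0,0]]]'

```text
t: 6.82
tool_pos: [0.5388, 0.073, 0.1785]
tool_rot: [-3.105, 0.477, -0.001]
contact_force: [0.3, -0.3, 0.6]
opening: 0.0274
grip_force: 35.3
```

>>> arm_command --plan '[[[0,0,0,0,0,0],[0,0,0,0,0,0],[0,0,0,0,0,0],[0,0,0,0,0,0],[0,0,0,0,0,0],[0,0,0,0,0,0],[0,0,0,0,0,0],[0,0,0,0,0,0]]]' --gripper 0.1

```text
t: 7.48
tool_pos: [0.5385, 0.0731, 0.1782]
tool_rot: [3.105, -0.477, -0.0]
contact_force: [-0.3, 0.5, -0.2]
opening: 0.0386
grip_force: 8.2
```

>>> arm_command --plan '[[[0,0,0,0,0,0],[0,0,0,0,0,0],[0,0,0,0,0,0],[0,0,0,0,0,0],[0,0,0,0,0,0],[0,0,0,0,0,0],[0,0,0,0,0,0],[0,0,0,0,0,0],[0,0,0,0,0,0],[0,0,0,0,0,0]]]' --gripper -1

```text
t: 8.32
tool_pos: [0.5385, 0.073, 0.1782]
tool_rot: [-3.105, 0.477, -0.0]
contact_force: [-0.1, -0.4, -0.5]
opening: 0.0857
grip_force: 0.0
```

Run:
```python
from h import *
o=get_obs(); print(o['t'],o['tool_pos'],o['contact_force'],o['opening'],o['grip_force'])
im,d,w=cloud('wrist'); np.savez('w7.npz',im=im,w=w)
cv2.imwrite('pics/h.png',im)
```

```text
8.3167 [0.53854543 0.07304418 0.17821292] [-0.09517498 -0.36244169 -0.51471699] 0.08569434534471422 0.0
```

View pics/h.png

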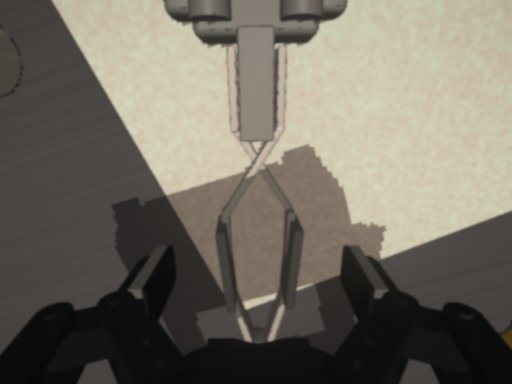

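The jaws now grip the tab's sides at (235,90) and (281,90), and the fingers are well clear of the plates. I'll retreat straight up and check.

>>> arm_command --plan '[[[0,0,-1,0,0,0],[0,0,-2.5,0,0,0],[0,0,-5,0,0,0],[0,0,-8,0,0,0],[0,0,-11,0,0,0],[0,0,-13,0,0,0],[0,0,-14,0,0,0],[0,0,-14,0,0,0],[0,0,-14,0,0,0]]]'

```text
t: 9.12
tool_pos: [0.5384, 0.073, 0.3182]
tool_rot: [-3.105, 0.477, -0.001]
contact_force: [-0.2, 0.4, -0.3]
opening: 0.0853
grip_force: 0.0
```

Run:
```python
from h import *
o=get_obs(); print(o['t'],o['tool_pos'],o['contact_force'])
im,d,w=cloud('wrist'); T=R.from_rotvec(o['tool_rot']).as_matrix()
cv2.imwrite('pics/i.png',im)
t=(w-o['tool_pos'])@T*100; z=w[...,2]; c=(abs(t[...,1])<3.5)
q=t[c&(z>.026)&(z<.034)&(abs(t[...,1]+.1)<.95)&(t[...,0]>4)&(t[...,0]<9.8)]
print('tab',len(q),q.min(0),q.max(0),cv2.fitLine(q[:,:2].astype(np.float32),cv2.DIST_L2,0,.01,.01).ravel())
for n,s in(('jawneg',t[...,1]<-.8),('jawpos',t[...,1]>.6)):
    p=t[c&s&(t[...,0]>6)&(t[...,0]<9.7)&(z>.006)&(z<.02)]; h=z[c&s&(t[...,0]>6)&(t[...,0]<9.7)&(z>.006)&(z<.02)]
    print(n,len(p),p.mean(0),p.min(0),p.max(0),np.percentile(h,80))
p=t[c&(t[...,0]>-3)&(t[...,0]<3)&(z>.017)&(z<.03)]; print('plates',len(p),cv2.minAreaRect(p[:,:2].astype(np.float32)), 'top',np.percentile(z[c&(t[...,0]>-3)&(t[...,0]<3)&(z<.05)],[97,99]))
```

```text
9.1167 [0.53840659 0.0730406  0.31817392] [-0.16300644  0.36038678 -0.32284442]
tab 680 [ 6.36527523 -0.86721569 28.60200715] [ 9.77189042  0.43708616 29.09057401] [ 9.9999678e-01 -2.5452424e-03  8.1036873e+00 -2.0873637e-01]
jawneg 182 [ 7.9520252  -1.22006838 30.49577421] [ 6.04578156 -1.47104102 30.26221123] [ 9.62757917 -0.83455503 31.17172821] 0.01447832228301974
jawpos 196 [ 7.97591956  0.87493203 30.58110552] [ 6.08235274  0.65384513 30.37556625] [ 9.63141272  1.10093748 31.21396485] 0.013239951171546471
plates 535 ((-0.27674293518066406, -0.060413360595703125), (4.185261249542236, 4.629197597503662), 89.3366470336914) top [0.02588565 0.02649043]
```

View pics/i.png

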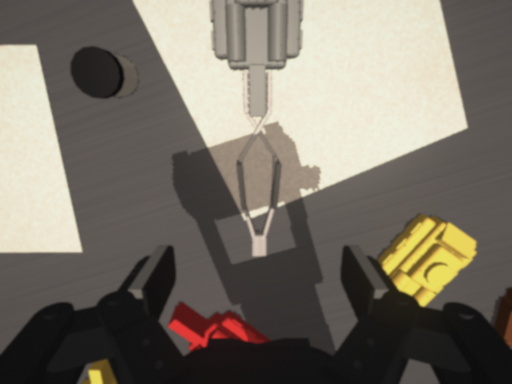

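The tweezers lie flat and in line, with the jaws around the tab at (258,92): about 4 mm off along and under 1 mm across. Handing in.

```bash
python3 -c "
from station import finish_job
print(finish_job())"
```

```text
the job is handed in; nothing more can be done
None
```

The tweezers are clipped onto the hull's tab and the job is handed in at about 9 s. On the last check they lay flat and in line, about 4 mm off centre along the tab and under 1 mm across, but `finish_job()` returned no verdict.

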